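Set the throwing gauge to the sample pot's rim

ROBOT

A 6-joint arm with a two-finger parallel gripper is mounted at the origin on the work surface. World frame = base frame: x ahead of the robot, y to its left, z up, the work surface at z = 0. Lengths are in m, angles in rad, forces in N, time in s.
With the tool pointing down it reaches from about 0.325 to 1 m from the base axis. Payload 5.1 kg.
Tool frame: the origin (TCP) lies midway between the tips of the shut fingers; the grasp point (between the pads) lies 19 mm behind it (hold_point_z is the distance from the TCP to the grasp point, in m); z points along the fingers, y is the line along which they close (so a half turn about z gives the same grasp; the last joint's range is limited). The gripper opens to 85 mm and grips with 20 to 120 N. Pads are 22 mm wide; open, the fingers measure 114 mm over their backs; the gripper's body (76 mm by 85 mm) begins 54 mm behind the grasp point. The pads swing forward as they close: fully open they stand 13 mm farther back than shut.
Start: joints at [1.156, 0.124, 1.65, -0, 1.367, -0.083], TCP at [0.212, 0.615, 0.201] pointing down, gripper open.
Joint ranges: [-2.61, 2.61], [-1.02, 2.33], [0.03, 2.71], [-1.35, 4.49], [0.32, 2.68], [-2.91, 2.91]. Speed limits (rad/s): [2.57, 2.57, 3.14, 3.14, 3.14, 3.14].

INTERFACE

Orientations are given as a unit quaternion [w, x, y, z].
In Python, from rig import * gives the robot as it stands.
- The arm moves only by the tool apply_moves, never from a script. Its argument "targets" is a list that holds one entry, the list of rows, each a list of 6 numbers: the shift along the tool's x, y, z in mm, then the turn, a rotation vector about the tool's x, y, z in rad. A call has exactly 8 rows; each row shifts and turns the commanded pose from where the row before left it, along the tool's axes as they then stand; what a row does not reach is not made up. A row lasts 1/8 s, in which the tool goes at most 62.5 mm and 10.7 degrees, less where a joint would pass 70% of its speed; a pose out of reach is approached as far as the arm can. A call is refused whole if a number of a shift passes 62.5 or a number of a turn 0.188, either way. A call with a gripper value outside its range is refused whole. "hand" is the opening, from 0 (shut) to 1 (fully open), set as the call begins (left out, the last holds). The fingers move at their own pace and stop on an object; "grip_force" is the grip in N (left out, the last holds). Time passes only in rows, so rows that do not move let the fingers close, or fill a call up. It gives the time, the measured TCP pose, the force, the opening and the grip force at its end, in the units of the state.
- observe(): the state, without advancing time (a new reading comes with each control period).
- snapshot(name): name is "scene" or "top"; returns a dict with "image" (480x640x3 uint8, red, green, blue), "fovy" (degrees; the focal length in pixels is half the picture's height over the tangent of half this angle, whatever the lens; pixels are square), "cx", "cy" (the principal point, pixels), "T" (4x4, takes a point from camera to world coordinates). Camera axes: x right, y up, looking along -z (the intrinsics and any distortion apply to the point x, -y, -z); pixel columns grow to the right and rows downward; lengths in m; the calibration is good to about 2 mm. A picture is of the moment at which its call begins. There is no depth.
- hand_in(): hands the job in; it is judged then, once.
Trained networks look in a picture, given as the dict that the camera call returned (one of the last four; its "shot" number tells which), for a name from the list of things; names that differ only in an ending like _2 or _b are one class to them, and where a whole thing is asked for, a point or a joint stands for the part that bears it (a point fixed in the world has none). Each returns a list of dicts, best first, with "confidence" (0 to 1); they miss things now and then, are a little off and sometimes report something else, mostly with a low value. They report only what shows in the picture. A call takes as long as a camera call.
- search_frame(query, picture): "xyz" ([x, y, z] in m, in the coordinates of the camera as it stood for that picture, good to about 4 mm: the middle of the surface that is visible of it).
- outline_of(query, picture): "mask" (480x640 bool, what is visible of it).
The state is a dict: "time_s": time; "joint_pos": joint angles; "qvel": joint speeds; "effort": joint torques, N m; "tool_pos": TCP position; "ee_rot": TCP orientation; "contact_force": force on the tool from outside, world axes, zero at the start; "wrist_torque": the same for the moment, N m; "finger_gap": opening from 0.0 (shut) to 1.0 (fully open); "gripper_force": force on a finger pad.
Only numpy, scipy, OpenCV 4.12 (cv2) and the standard library are available. Lean on these libraries where they do the work, as an engineer would, in place of code of your own. Each camera call takes 0.05 s, during which the arm holds its last target. There are 200 camera calls.

TASK

Set the throwing gauge to the pot that stands on the banding wheel: twist its wooden T-handle counter-clockwise (seen from above) to unlock the telescoping section, draw it up until the pointer's tip is level with that pot's rim, then twist the handle fully back to lock it there, so that it stays up when you let go. Do not push the pots or the other things about.

Things in the scene. Friction and masses are not known exactly. Their poses are not given: they have to be found in the camera images.
- gauge: throwing gauge, fixed to the table: grey base plate 110 x 110 x 18 mm, upright slotted metal sleeve 50 mm in diameter up to 145 mm high, in which a telescoping section slides. Origin at the centre of the base's underside, on the sleeve's vertical axis; z up; the pointer points along the body's own -y
- section (a joint): height of the telescoping section (rod, pointer and T-handle together, about 0.32 kg) above its lowest place, m; 0 at the start, range 0 to 0.097. Unlocked and let go, it sinks to the bottom by its own weight. It can be locked only at the rest heights 0, 0.022, 0.044, 0.066 and 0.088, one of which brings the pointer level with the rim
- pin (a point): steel pin, 7 mm square, standing out of the rod; it turns and rises with the handle and locks in the side notches of the sleeve. Each notch leaves it 8 mm of upward play above the rest height: twist back with the section about 4 mm (2 to 6) above the rest height, so that the pin enters clear of the teeth; let go, and it settles down to the rest height. This point is its outer end
- twist (a joint): turn of the T-handle (with rod and pin), rad: 0 fully locked, growing counter-clockwise seen from above to its stop at 1.2; above 0.85 the pin stands in the upright slot and the section slides freely; below 0.25 it is locked. Light friction (about 0.06 N m) keeps it where it is left
- handle (a point): centre of the wooden T-handle, a level bar 90 mm long, 16 mm thick, 28 mm tall (14 mm above and below this point) on top of the rod, 200 mm above the table at the start. The frame's y axis lies along the bar, x across its thickness; it turns and rises with the bar. Below the bar is a 22 mm rod; the pointer's collar begins 35 mm under this point
- pointer_tip (a point): tip of the pointer, a straight 8 mm wooden stick that slopes down from the collar, 130 mm out from the sleeve's axis along the gauge's -y, 98 mm above the table at the start. It rises with the section and does not turn. It stands 18 to 28 mm beside the rim of the pot on the wheel
- wheel_top (a point): centre of the banding wheel's top, a fixed dark steel disc 170 mm in diameter, top 30 mm above the table, 208 mm from the gauge's axis along the gauge's -y. The pot that stands on it sets the height
- pot_low: open leather-hard clay pot, 112 mm tall, flaring from 80 to 120 mm in diameter; loose, 0.45 kg; origin at the centre of its underside, z up. One of three pots; any of the three may be the one on the wheel, the other two stand on the ware board at the robot's left
- pot_low_rim (a point): centre of that pot's mouth, at the height of its rim
- pot_mid: open leather-hard clay pot, 134 mm tall, nearly straight, 120 mm in diameter; loose, 0.6 kg; origin at the centre of its underside, z up. One of three pots; any of the three may be the one on the wheel, the other two stand on the ware board at the robot's left
- pot_mid_rim (a point): centre of that pot's mouth, at the height of its rim
- pot_tall: open leather-hard clay pot, 156 mm tall, bellied, 120 mm at its widest and 100 mm at the rim; loose, 0.65 kg; origin at the centre of its underside, z up. One of three pots; any of the three may be the one on the wheel, the other two stand on the ware board at the robot's left
- pot_tall_rim (a point): centre of that pot's mouth, at the height of its rim
- rib: bystander: flat wooden throwing rib, about 125 x 55 x 8 mm, loose near the gauge's base
- brush: bystander: brush lying near the gauge's base, loose
- prop: bystander: terracotta kiln prop, a cylinder 38 mm in diameter and 90 mm tall, standing loose near the gauge's base

How it is judged:
By the outcome, as a careful person would: the job done as asked, in the order asked, and still so for the second after the job is handed in, with the robot touching nothing.
It also fails if it takes over 40 s, if anything falls off the work surface, if the arm or the gripper's body presses on something with over 40 N, if the wrist force passes 120 N, or if a joint passes its speed limit or range.

## Working session

There is one attempt and no reset: what is moved stays moved. The work goes in short steps, Python scripts to look and compute and a tool call to move; the robot and the scene stay as the last step left them, time stands still between calls to the robot, and variables do not carry over. Pictures are saved under pics/ and viewed, at most 10 in all, crops included, and the job is handed in when it is done.

Besides the shell and the picture viewer there is one more tool, called as name(argument=value, ...) on one line, values as JSON. apply_moves: Moves the arm, as the interface text tells. Its arguments: {"type":"object","properties":{"targets":{"type":"array"},"hand":{"type":"number"},"grip_force":{"type":"number"}},"required":["targets"]}

```bash
mkdir -p pics
cat > h.py <<'E'
from rig import *
import numpy as np, cv2
def w(p,xyz): return (p["T"]@np.r_[xyz,1])[:3]
def find(p,names):
    for n in names:
        for d in search_frame(n,p)[:2]: print(n,round(d["confidence"],2),w(p,d["xyz"]).round(4))
def save(p,f): cv2.imwrite("pics/"+f,p["image"][:,:,::-1])
E
python3 - <<'E'
from h import *
o=observe(); print({k:np.round(v,3).tolist() for k,v in o.items()})
for n in("scene","top"):
    p=snapshot(n); save(p,n+"0.png"); print(n,p["fovy"],p["T"].round(3).tolist(),[k for k in p])
    find(p,["gauge","handle","pin","pointer_tip","wheel_top","pot_low","pot_mid","pot_tall","rib","brush","prop"])
E
```

```text
{'time_s': 0.0, 'joint_pos': [1.156, 0.125, 1.652, 0.0, 1.368, -0.083], 'qvel': [-0.001, -0.001, 0.001, -0.001, 0.002, 0.001], 'effort': [-0.0, -42.363, -36.545, -0.0, 0.007, -0.0], 'tool_pos': [0.211, 0.614, 0.2], 'ee_rot': [-0.0, 0.165, 0.986, -0.001], 'contact_force': [-0.136, 0.314, 0.039], 'wrist_torque': [0.027, -0.029, -0.055], 'gripper_force': 0.0, 'finger_gap': 1.001}
scene 55.379902653536924 [[-0.678, -0.546, 0.492, 0.945], [0.735, -0.511, 0.446, 0.486], [0.008, 0.664, 0.748, 0.757], [0.0, 0.0, 0.0, 1.0]] ['image', 'fovy', 'cx', 'cy', 'T', 'shot']
gauge 0.97 [0.5511 0.0966 0.0469]
gauge 0.57 [ 0.5361 -0.1036  0.1222]
pin 0.63 [0.5488 0.0908 0.2008]
pointer_tip 0.82 [0.5501 0.0857 0.1933]
wheel_top 0.65 [ 0.5649 -0.0805  0.0306]
pot_low 0.66 [0.4678 0.2091 0.065 ]
pot_low 0.57 [0.4198 0.3861 0.1106]
pot_mid 0.87 [ 0.5372 -0.1037  0.1204]
pot_tall 0.94 [0.5943 0.379  0.1363]
pot_tall 0.54 [0.4185 0.3868 0.1087]
rib 0.72 [0.4314 0.0777 0.0072]
rib 0.72 [0.596  0.3782 0.1397]
brush 0.65 [0.653  0.1504 0.019 ]
prop 0.83 [0.4715 0.207  0.0629]
prop 0.24 [ 0.5638 -0.0793  0.0284]
top 42.3381813865134 [[0.015, 0.989, -0.15, 0.435], [-1.0, 0.018, 0.018, 0.127], [0.02, 0.149, 0.989, 1.114], [0.0, 0.0, 0.0, 1.0]] ['image', 'fovy', 'cx', 'cy', 'T', 'shot']
gauge 0.79 [0.5358 0.0809 0.0247]
handle 0.97 [0.5435 0.0815 0.2123]
pin 0.87 [0.5416 0.0825 0.2146]
pointer_tip 0.96 [0.5359 0.0745 0.2145]
pointer_tip 0.57 [0.4508 0.4002 0.0868]
wheel_top 0.88 [ 0.4913 -0.0788  0.0343]
pot_low 0.71 [0.4507 0.4001 0.0871]
pot_low 0.51 [ 0.5266 -0.1343  0.0817]
pot_mid 0.59 [ 0.5317 -0.1435  0.082 ]
pot_tall 0.75 [0.5343 0.0826 0.0215]
pot_tall 0.68 [0.5394 0.082  0.2153]
rib 0.73 [0.4292 0.0665 0.0073]
brush 0.94 [0.6445 0.1347 0.017 ]
prop 0.9 [0.4535 0.1983 0.0917]
```

View pics/scene0.png

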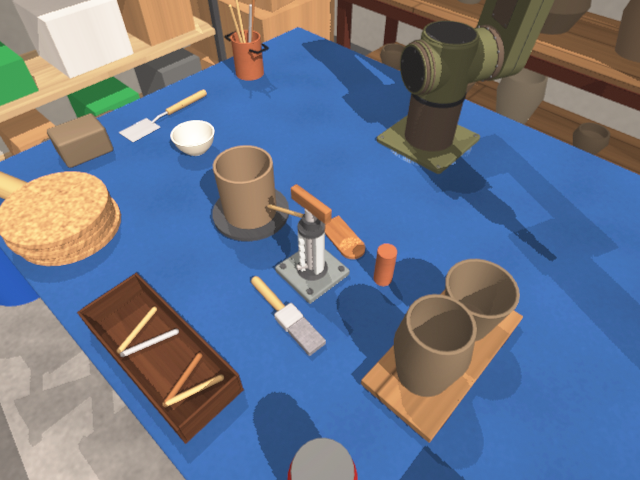

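View pics/top0.png

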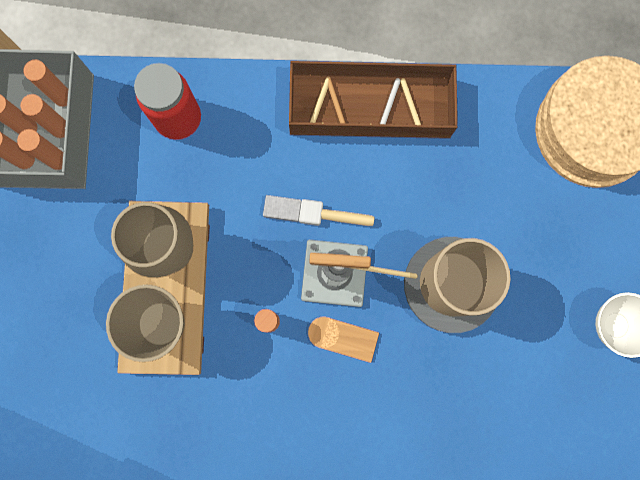

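The pot on the wheel is near straight, so it is pot_mid. The bellied and the flaring pots are on the board. That makes the expected rest height 0.066. Next I measure the bar pose and check the rim.

```bash
cat >> h.py <<'E'
def rays(p,uv):
    f=240/np.tan(np.radians(p["fovy"])/2); uv=np.atleast_2d(uv).astype(float)
    d=np.c_[(uv[:,0]-p["cx"])/f,-(uv[:,1]-p["cy"])/f,-np.ones(len(uv))]@p["T"][:3,:3].T
    return p["T"][:3,3],d
def onplane(p,uv,z):
    o,d=rays(p,uv); return o+d*((z-o[2])/d[:,2])[:,None]
def bar(p,z):
    m=outline_of("handle",p)
    if not m: print("no handle"); return
    v,u=np.nonzero(m[0]["mask"]); q=onplane(p,np.c_[u,v],z)[:,:2]
    r=cv2.minAreaRect((q*1000).astype(np.float32)); b=cv2.boxPoints(r)
    print("bar mm",m[0]["confidence"],len(u),r, b.round(0).tolist())
E
python3 - <<'E'
from h import *
p=snapshot("top"); print(p["cx"],p["cy"]); bar(p,.214)
for n in ["pot_mid","pot_low","pot_tall"]:
    for m in outline_of(n,p)[:3]:
        v,u=np.nonzero(m["mask"]); print(n,m["confidence"],u.min(),u.max(),v.min(),v.max())
# wheel-pot rim: right edge, left edge by eye 428..510
for z in(.142,.164,.186): print(z,onplane(p,[[428,276],[510,276],[468,240],[468,314]],z).round(4).tolist())
s=snapshot("scene"); print(s["cx"],s["cy"])
m=outline_of("handle",s); print([(x["confidence"],x["mask"].sum()) for x in m])
for m in outline_of("pot_mid",s)[:2]:
    v,u=np.nonzero(m["mask"]); print(m["confidence"],u.min(),u.max(),v.min(),v.max())
c=onplane(p,[[469,277]],.164)[0]
f=240/np.tan(np.radians(s["fovy"])/2)
for z in(.142,.164,.186):
    c=onplane(p,[[469,277]],z)[0]
    a=np.linspace(0,6.28,40); P=np.c_[c[0]+.06*np.cos(a),c[1]+.06*np.sin(a),0*a+z]
    q=(P-s["T"][:3,3])@s["T"][:3,:3]; uv=np.c_[s["cx"]-f*q[:,0]/q[:,2],s["cy"]+f*q[:,1]/q[:,2]]
    print(z,uv.min(0),uv.max(0))
E
```

```text
321.42240022502205 240.11017929640292
bar mm 0.61 781 ((538.7777099609375, 82.89167785644531), (88.37105560302734, 23.256929397583008), 86.7292709350586) [[525.0, 39.0], [548.0, 38.0], [553.0, 126.0], [530.0, 128.0]]
pot_mid 0.72 419 510 238 316
pot_low 0.66 106 183 285 361
0.142 [[0.5279, -0.06, 0.142], [0.5301, -0.1902, 0.142], [0.5865, -0.1246, 0.142], [0.4693, -0.1222, 0.142]]
0.164 [[0.5258, -0.0557, 0.164], [0.5279, -0.183, 0.164], [0.5831, -0.1189, 0.164], [0.4685, -0.1165, 0.164]]
0.186 [[0.5237, -0.0515, 0.186], [0.5258, -0.1758, 0.186], [0.5797, -0.1132, 0.186], [0.4677, -0.1109, 0.186]]
326.18054694585277 235.15303020707427
[(0.78, np.int64(1063))]
0.76 213 276 146 228
0.142 [213.02659632 152.38988334] [272.08962788 190.72472405]
0.164 [213.69840296 144.72314342] [273.90090154 183.14718872]
0.186 [214.39719239 136.76392518] [275.78398182 175.25389627]
```

```bash
cat >> h.py <<'E'
def R(h): return np.array([[-np.sin(h),np.cos(h),0],[np.cos(h),np.sin(h),0],[0,0,-1.]])
def head():
    o=observe(); q=o["ee_rot"]; from scipy.spatial.transform import Rotation as S
    M=S.from_quat([q[1],q[2],q[3],q[0]]).as_matrix(); return o,M,np.arctan2(M[1,1],M[0,1])
def rows(pos,h,way):
    out=[]
    for p,h2 in way:
        d=R(h).T@(np.array(p)-pos)*1000; out.append([*d.round(1).tolist(),0,0,round(h-h2,3)])
        pos,h=np.array(p),h2
    for i in range(0,len(out),8): print(out[i:i+8])
E
python3 - <<'E'
from h import *
o,M,h=head(); print(h,M.round(3).tolist())
a=np.array([.212,.615,.291]); b=np.array([.542,.083,.291]); h0=h;h1=-.057
way=[([.212,.615,.246],h0),(a,h0)]
for t in np.linspace(0,1,15)[1:]: way.append((a+(b-a)*t,h0+(h1-h0)*t))
rows(np.array([.212,.615,.201]),h0,way)
E
```

```text
1.239008771734327 [[-0.945, 0.326, 0.0], [0.326, 0.945, -0.0], [-0.0, -0.0, -1.0]]
[[0.0, 0.0, -45.0, 0, 0, np.float64(0.0)], [0.0, 0.0, -45.0, 0, 0, np.float64(0.0)], [-34.7, -28.2, 0.0, 0, 0, np.float64(0.093)], [-37.1, -24.9, 0.0, 0, 0, np.float64(0.093)], [-39.3, -21.4, 0.0, 0, 0, np.float64(0.093)], [-41.1, -17.7, 0.0, 0, 0, np.float64(0.093)], [-42.5, -13.8, 0.0, 0, 0, np.float64(0.093)], [-43.6, -9.8, 0.0, 0, 0, np.float64(0.093)]]
[[-44.3, -5.7, 0.0, 0, 0, np.float64(0.093)], [-44.7, -1.6, 0.0, 0, 0, np.float64(0.093)], [-44.6, 2.5, 0.0, 0, 0, np.float64(0.093)], [-44.2, 6.7, 0.0, 0, 0, np.float64(0.093)], [-43.4, 10.7, 0.0, 0, 0, np.float64(0.093)], [-42.2, 14.7, 0.0, 0, 0, np.float64(0.093)], [-40.7, 18.5, 0.0, 0, 0, np.float64(0.093)], [-38.8, 22.2, 0.0, 0, 0, np.float64(0.093)]]
```

apply_moves(targets=[[[0, 0, -45, 0, 0, 0], [0, 0, -45, 0, 0, 0], [-34.7, -28.2, 0, 0, 0, 0.093], [-37.1, -24.9, 0, 0, 0, 0.093], [-39.3, -21.4, 0, 0, 0, 0.093], [-41.1, -17.7, 0, 0, 0, 0.093], [-42.5, -13.8, 0, 0, 0, 0.093], [-43.6, -9.8, 0, 0, 0, 0.093]]], hand=1)

```text
time_s: 2.6
tool_pos: [0.3535, 0.3851, 0.2912]
ee_rot: [0.0, 0.432, 0.902, 0.0]
contact_force: [0.2, -0.4, -0.8]
finger_gap: 1.003
gripper_force: 0.0
```

apply_moves(targets=[[[-44.3, -5.7, 0, 0, 0, 0.093], [-44.7, -1.6, 0, 0, 0, 0.093], [-44.6, 2.5, 0, 0, 0, 0.093], [-44.2, 6.7, 0, 0, 0, 0.093], [-43.4, 10.7, 0, 0, 0, 0.093], [-42.2, 14.7, 0, 0, 0, 0.093], [-40.7, 18.5, 0, 0, 0, 0.093], [-38.8, 22.2, 0, 0, 0, 0.093]]])

```text
time_s: 3.6
tool_pos: [0.5408, 0.0804, 0.2912]
ee_rot: [0.0, 0.73, 0.683, 0.0]
contact_force: [0.1, 0.6, 1.2]
finger_gap: 0.999
gripper_force: 0.0
```

Run:
```python
from h import *
o,M,h=head(); print(o["tool_pos"],h,o["joint_pos"],M.round(3).tolist())
for n in("scene","top"):
    p=snapshot(n); save(p,n+"1.png"); find(p,["handle"])
a=cv2.imread("pics/scene1.png")[60:360,130:530]; b=cv2.imread("pics/top1.png")[150:450,180:580]
cv2.imwrite("pics/c1.png",np.hstack([a,b]))
```

```text
[0.54083385 0.08044484 0.29122782] -0.06621715516576102 [ 4.94164111e-02 -1.46743434e-01  1.76872110e+00  1.02964380e-04
  1.51906554e+00  1.15628226e-01] [[0.066, 0.998, 0.001], [0.998, -0.066, 0.0], [0.0, 0.001, -1.0]]
handle 0.76 [0.551  0.0925 0.2005]
handle 0.37 [0.6544 0.1787 0.0162]
```

View pics/c1.png

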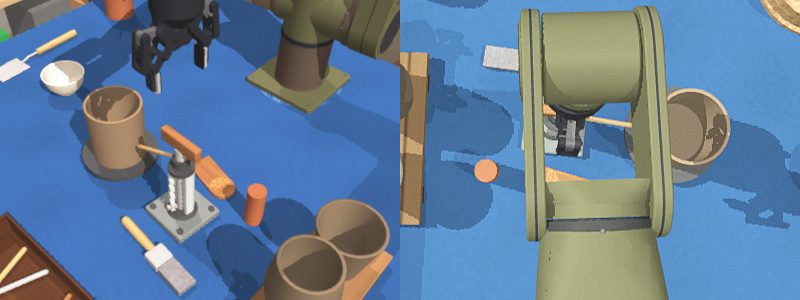

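```bash
cat >> h.py <<'E'
from scipy.optimize import minimize
def proj(p,P):
    f=240/np.tan(np.radians(p["fovy"])/2); q=(P-p["T"][:3,3])@p["T"][:3,:3]
    return np.c_[p["cx"]-f*q[:,0]/q[:,2],p["cy"]+f*q[:,1]/q[:,2]]
def fit(p,z,x0):
    m=outline_of("handle",p)[0]["mask"]; B=np.array([[i,j,k] for i in(-8,8) for j in(-45,45) for k in(-14,14)])/1000
    def box(v):
        x,y,h=v; c,s=np.cos(h),np.sin(h); Q=B@np.array([[c,-s,0],[s,c,0],[0,0,1]]).T+[x,y,z]
        im=np.zeros((480,640),np.uint8); cv2.fillConvexPoly(im,cv2.convexHull((proj(p,Q)*256).astype(np.int32)),1,cv2.LINE_8,8); return im>0
    f=lambda v:-(m&box(v)).sum()/(m|box(v)).sum()
    best=None
    for dx in(-.006,0,.006):
        r=minimize(f,[x0[0]+dx,x0[1]+dx,x0[2]],method="Nelder-Mead",options={"initial_simplex":np.array(x0)+np.array([[dx,dx,0],[dx+.006,dx,0],[dx,dx+.006,0],[dx,dx,.1]])})
        if best is None or r.fun<best.fun: best=r
    print("fit",best.x.round(4),best.fun)
E
python3 - <<'E'
from h import *
p=snapshot("scene"); fit(p,.2,[.542,.083,-.057])
E
```

```text
fit [ 0.5449  0.0862 -0.1465] -0.6391465677179963
```

Run:
```python
import h; from h import *
out=[]
for n,(u0,u1,v0,v1) in {"scene":(285,340,175,230),"top":(300,380,245,280)}.items():
    p=snapshot(n); im=cv2.imread(f"pics/{n}0.png"); hsv=cv2.cvtColor(im,cv2.COLOR_BGR2HSV)
    m=np.zeros((480,640),bool); k=(hsv[...,0]<16)&(hsv[...,1]>110); m[v0:v1,u0:u1]=k[v0:v1,u0:u1]
    _,lab,st,_=cv2.connectedComponentsWithStats(m.astype(np.uint8)); m=lab==1+st[1:,4].argmax()
    h.outline_of=lambda q,pp:[{"mask":m}]; print(n,m.sum()); h.fit(p,.2,[.542,.083,-.057])
    c=im[v0-20:v1+20,u0-20:u1+20].copy(); mm=m[v0-20:v1+20,u0-20:u1+20]; e=c.copy(); e[mm]=(0,255,0)
    out.append(cv2.resize(np.vstack([c,e]),(400,600),interpolation=0))
cv2.imwrite("pics/c2.png",np.hstack(out))
```

```text
scene 820
fit [ 0.546   0.0998 -0.0407] -0.7309236947791165
top 147
fit [0.5379 0.082  0.0174] -0.18306351183063513
```

View pics/c2.png

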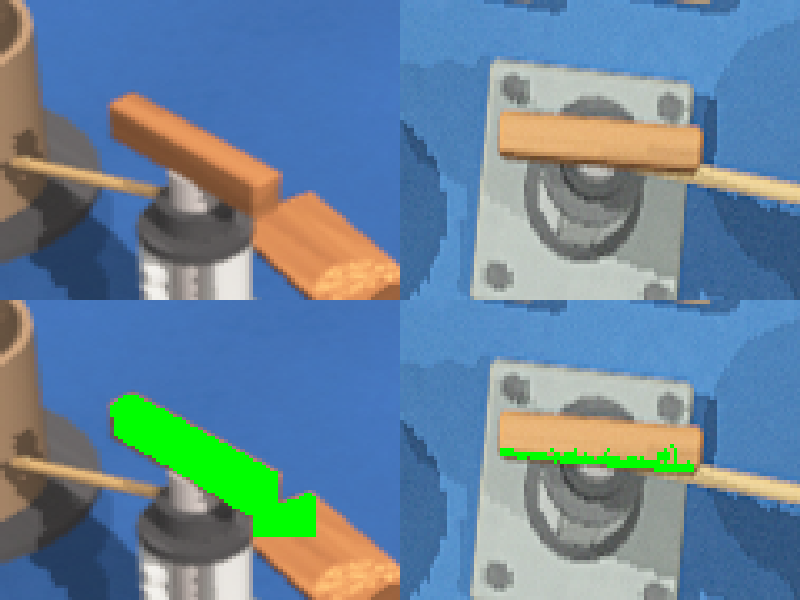

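Run:
```python
import h; from h import *
pol={"scene":[[291.1,188.2],[296.4,184.4],[331.7,209.5],[331.5,219.9],[324.9,223.4],[291.1,198.7]],
"top":[[310,253],[371,256.75],[370.5,267.5],[310,264.8]]}
for n in pol:
    p=snapshot(n); im=np.zeros((480,640),np.uint8); cv2.fillConvexPoly(im,(np.array(pol[n])*256).astype(np.int32),1,cv2.LINE_8,8)
    h.outline_of=lambda q,pp:[{"mask":im>0}]; h.fit(p,.2,[.542,.083,-.057])
```

```text
fit [ 0.5429  0.0862 -0.0771] -0.8874560375146542
fit [ 0.5424  0.0818 -0.0577] -0.8816705336426914
```

apply_moves(targets=[[[3.1, 1.5, 20, 0, 0, 0], [0, 0, 25, 0, 0, 0], [0, 0, 20, 0, 0, 0], [0, 0, 15, 0, 0, 0], [0, 0, 13, 0, 0, 0], [0, 0, 10, 0, 0, 0], [0, 0, 0, 0, 0, 0], [0, 0, 0, 0, 0, 0]]])

```text
time_s: 5.1
tool_pos: [0.5424, 0.0848, 0.1888]
ee_rot: [0.0, 0.729, 0.684, 0.0]
contact_force: [-0.2, 0.3, 0.2]
finger_gap: 0.999
gripper_force: 0.0
```

apply_moves(targets=[[[0, 0, 0, 0, 0, 0], [0, 0, 0, 0, 0, 0], [0, 0, 0, 0, 0, 0], [0, 0, 0, 0, 0, 0], [0, 0, 0, 0, 0, 0], [0, 0, 0, 0, 0, 0], [0, 0, 0, 0, 0, 0], [0, 0, 0, 0, 0, 0]]], hand=0, grip_force=40)

```text
time_s: 6.1
tool_pos: [0.5419, 0.0848, 0.188]
ee_rot: [-0.0, 0.729, 0.684, -0.0]
contact_force: [0.6, 0.3, -0.1]
finger_gap: 0.002
gripper_force: 0.0
```

Run:
```python
from h import *
o,M,h=head(); print(o["time_s"],o["tool_pos"],h,o["joint_pos"],o["contact_force"],o["wrist_torque"],o["finger_gap"],o["gripper_force"])
p=snapshot("scene"); save(p,"s3.png"); cv2.imwrite("pics/c3.png",cv2.resize(p["image"][130:330,190:440,::-1],None,fx=3,fy=3))
```

```text
6.1 [0.54189329 0.08479676 0.18798495] -0.0630229859533909 [ 5.73481480e-02 -9.24820626e-02  1.89127876e+00 -7.34130524e-06
  1.34282051e+00  1.20372793e-01] [ 0.64693352  0.34528562 -0.12718473] [-0.0347226   0.00131316  0.04164845] 0.0019686048982069855 0.0
```

View pics/c3.png

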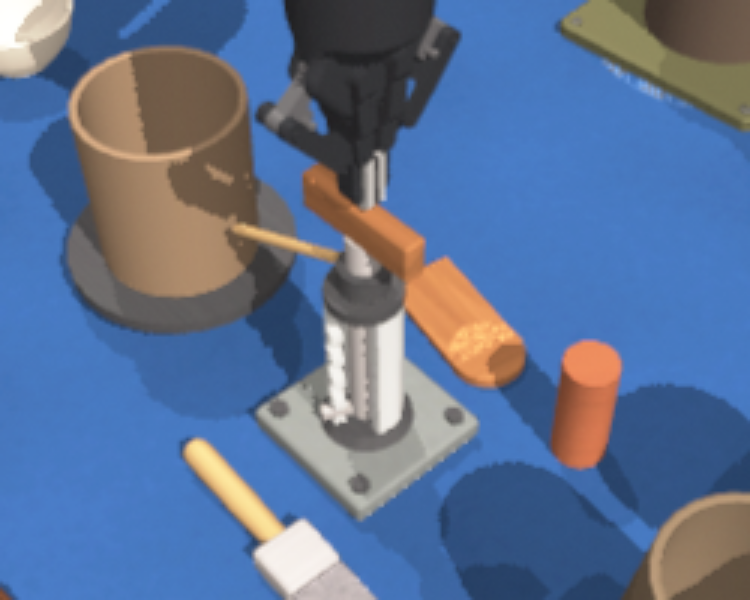

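Run:
```python
from h import *
p=snapshot("scene")
o=observe();t=o["tool_pos"]
c=np.array([190,130])
for P in [t,[t[0],t[1],.214],[.5425,.0835,.214],[.5505,.0835,.214],[.5345,.0835,.214],[.542,.0385,.214],[.542,.1285,.214],[.5425,.0835,.165]]: print(np.round(P,3),((proj(p,np.array([P]))-c)*3).round(0))
```

```text
[0.542 0.085 0.188] [[363. 234.]]
[0.542 0.085 0.214] [[363. 202.]]
[0.542 0.084 0.214] [[360. 202.]]
[0.55  0.084 0.214] [[350. 209.]]
[0.534 0.084 0.214] [[370. 195.]]
[0.542 0.038 0.214] [[306. 165.]]
[0.542 0.128 0.214] [[419. 239.]]
[0.542 0.084 0.165] [[362. 261.]]
```

Run:
```python
import cv2,numpy as np
im=cv2.imread("pics/s3.png"); a=cv2.resize(im[160:235,270:345],(600,600),interpolation=cv2.INTER_CUBIC)
cv2.imwrite("pics/c4.png",a)
```

```text
(no output)
```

View pics/c4.png

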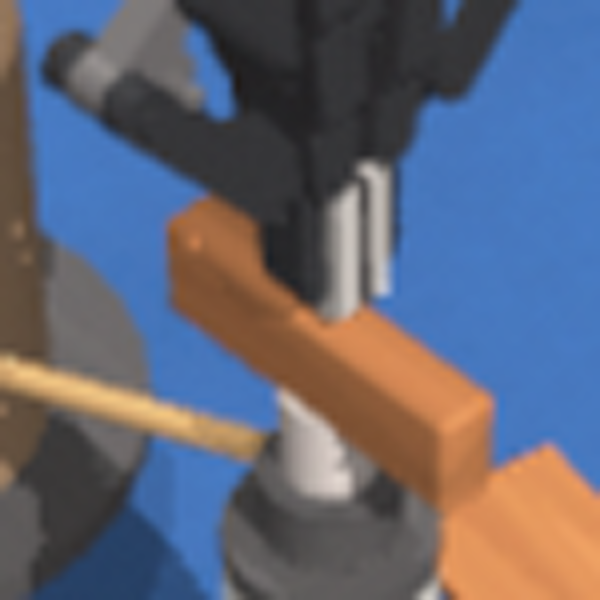

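Run:
```python
from h import *
p=snapshot("scene")
for dz in(0,.013,.026,.04):
  print(dz,proj(p,np.array([[.5408+s*.05,.0804-s*.003,.2912+dz] for s in(1,-1)])).round(0).tolist())
print(observe()["finger_gap"])
cv2.imwrite("pics/c5.png",np.hstack([cv2.resize(cv2.imread("pics/scene1.png")[50:170,250:370],(400,400)),cv2.resize(p["image"][150:230,270:350,::-1],(400,400))]))
```

```text
0 [[285.0, 175.0], [331.0, 147.0]]
0.013 [[284.0, 168.0], [331.0, 141.0]]
0.026 [[283.0, 162.0], [331.0, 134.0]]
0.04 [[283.0, 154.0], [331.0, 127.0]]
0.0014588130546551805
```

View pics/c5.png

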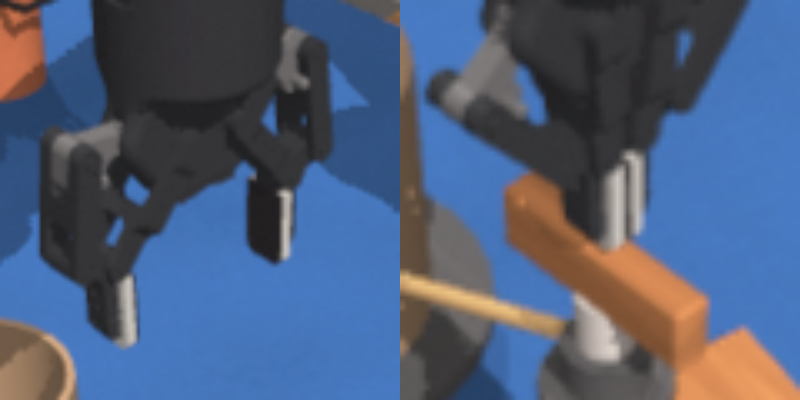

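The fingertips really sit about 26–27 mm higher than the reported TCP. This shows in both the open and the shut picture: the shut tips hover at the bar's top, c4 pixel (320,315). I'll open, go 26 mm lower and grip again.

apply_moves(targets=[[[0, 0, 0, 0, 0, 0], [0, 0, 0, 0, 0, 0], [0, 0, 0, 0, 0, 0], [0, 0, 0, 0, 0, 0], [0, 0, 0, 0, 0, 0], [0, 0, 10, 0, 0, 0], [0, 0, 10, 0, 0, 0], [0, 0, 6, 0, 0, 0]]], hand=1)

```text
time_s: 7.25
tool_pos: [0.5412, 0.0848, 0.1604]
ee_rot: [-0.001, 0.729, 0.684, -0.001]
contact_force: [0.7, -0.2, -0.3]
finger_gap: 0.996
gripper_force: 0.0
```

apply_moves(targets=[[[0, 0, 0, 0, 0, 0], [0, 0, 0, 0, 0, 0], [0, 0, 0, 0, 0, 0], [0, 0, 0, 0, 0, 0], [0, 0, 0, 0, 0, 0], [0, 0, 0, 0, 0, 0], [0, 0, 0, 0, 0, 0], [0, 0, 0, 0, 0, 0]]], hand=0, grip_force=40)

```text
time_s: 8.25
tool_pos: [0.5425, 0.0848, 0.1626]
ee_rot: [0.001, 0.729, 0.684, 0.001]
contact_force: [3.6, -1.0, 3.1]
finger_gap: 0.18
gripper_force: 42.4
```

Run:
```python
from h import *
o,M,h=head(); print(o["time_s"],o["tool_pos"],h,o["contact_force"],o["wrist_torque"],o["finger_gap"],o["gripper_force"])
```

```text
8.25 [0.54252472 0.0847787  0.16257726] -0.06303631004829517 [ 3.61313005 -0.95447643  3.05886467] [-0.08949452 -0.437542    0.0358954 ] 0.18018252324306436 42.43157923221588
```

apply_moves(targets=[[[0, 0, -2, 0, 0, -0.14], [0, 0, 0, 0, 0, -0.14], [0, 0, 0, 0, 0, -0.14], [0, 0, 0, 0, 0, -0.14], [0, 0, 0, 0, 0, -0.14], [0, 0, 0, 0, 0, -0.14], [0, 0, 0, 0, 0, -0.14], [0, 0, 0, 0, 0, -0.12]]])

```text
time_s: 9.25
tool_pos: [0.5414, 0.0843, 0.1629]
ee_rot: [-0.0, 0.262, 0.965, -0.001]
contact_force: [3.4, -2.5, -2.7]
finger_gap: 0.175
gripper_force: 41.8
```

Run:
```python
from h import *
o,M,h=head(); print(o["time_s"],o["tool_pos"],h,o["contact_force"],o["wrist_torque"],o["finger_gap"],o["gripper_force"],o["joint_pos"])
p=snapshot("scene"); save(p,"s6.png"); cv2.imwrite("pics/c6.png",cv2.resize(p["image"][140:300,210:370,::-1],(600,600)))
```

```text
9.25 [0.54143459 0.08428548 0.16287173] 1.0405352010961026 [ 3.36395793 -2.48896606 -2.69898541] [-0.2246581  -0.54533587 -0.04272443] 0.1753678378353948 41.81890904903412 [ 5.69653568e-02 -7.37960600e-02  1.91683706e+00 -9.42047154e-04
  1.29988639e+00 -9.83316684e-01]
```

View pics/c6.png

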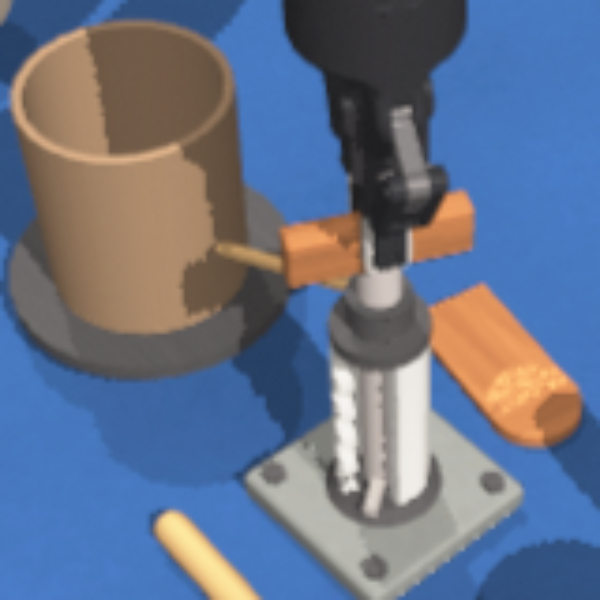

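The bar has turned about 1.10 rad and the pin (c6 pixel (373,495)) stands in the upright slot. Now I lift by about 70 mm.

apply_moves(targets=[[[0, 0, -8, 0, 0, 0], [0, 0, -12, 0, 0, 0], [0, 0, -13, 0, 0, 0], [0, 0, -13, 0, 0, 0], [0, 0, -12, 0, 0, 0], [0, 0, -8, 0, 0, 0], [0, 0, -3.5, 0, 0, 0], [0, 0, 0, 0, 0, 0]]])

```text
time_s: 10.3
tool_pos: [0.5416, 0.0844, 0.2338]
ee_rot: [-0.0, 0.264, 0.965, -0.001]
contact_force: [-0.1, -5.1, -1.0]
finger_gap: 0.176
gripper_force: 41.8
```

Run:
```python
from h import *
o,M,h=head(); print(o["time_s"],o["tool_pos"],h,o["contact_force"],o["wrist_torque"],o["finger_gap"],o["gripper_force"])
p=snapshot("scene"); save(p,"s7.png"); cv2.imwrite("pics/c7.png",cv2.resize(p["image"][120:280,210:370,::-1],(600,600)))
for n in ["pointer_tip","pin","handle"]: find(p,[n])
```

```text
10.3 [0.54155006 0.08442438 0.23384283] 1.036711084727193 [-0.0681712  -5.11276399 -1.00948328] [-0.82477999 -0.00465    -0.06721119] 0.17599167676607733 41.75420522689819
pointer_tip 0.66 [0.5498 0.0891 0.244 ]
pointer_tip 0.23 [0.5503 0.0933 0.2668]
pin 0.67 [0.5543 0.09   0.2664]
handle 0.91 [0.5537 0.0937 0.2612]
handle 0.4 [0.4725 0.2074 0.0646]
```

View pics/c7.png

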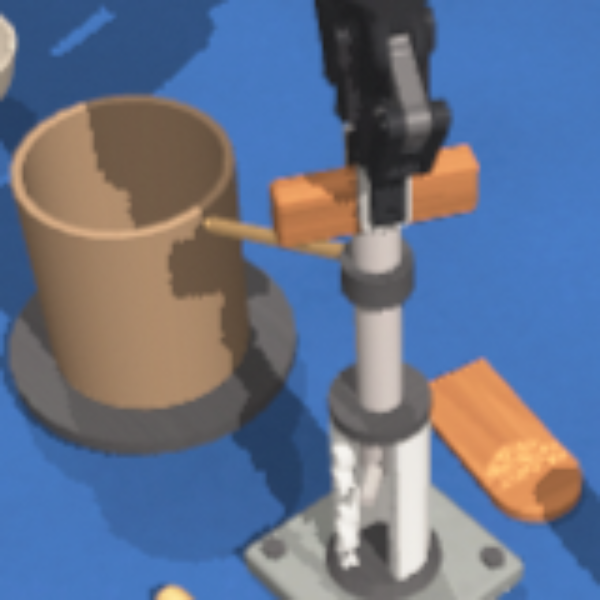

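apply_moves(targets=[[[0, 0, 1.2, 0, 0, 0], [0, 0, 0, 0, 0, 0.12], [0, 0, 0, 0, 0, 0.14], [0, 0, 0, 0, 0, 0.14], [0, 0, 0, 0, 0, 0.14], [0, 0, 0, 0, 0, 0.14], [0, 0, 0, 0, 0, 0.14], [0, 0, 0, 0, 0, 0]]])

```text
time_s: 11.5
tool_pos: [0.5422, 0.0849, 0.2321]
ee_rot: [0.0, 0.626, 0.78, 0.0]
contact_force: [3.8, -3.5, -4.7]
finger_gap: 0.182
gripper_force: 41.6
```

Run:
```python
from h import *
o,M,h=head(); print(o["time_s"],o["tool_pos"],h,o["contact_force"],o["wrist_torque"],o["finger_gap"],o["gripper_force"])
```

```text
11.5 [0.54219808 0.08488939 0.23213494] 0.21854233652012559 [ 3.80214347 -3.53358929 -4.73585165] [-0.58069522 -0.62469444 -0.05660865] 0.18166557607676392 41.59160614013672
```

Nothing is blocking it: 0.06 Nm about the axis and z at +69.5 mm. I'll finish the twist.

apply_moves(targets=[[[0, 0, 0, 0, 0, 0.1], [0, 0, 0, 0, 0, 0.1], [0, 0, 0, 0, 0, 0.08], [0, 0, 0, 0, 0, 0.04], [0, 0, 0, 0, 0, 0], [0, 0, 0, 0, 0, 0], [0, 0, 0, 0, 0, 0], [0, 0, 0, 0, 0, 0]]])

```text
time_s: 12.5
tool_pos: [0.5425, 0.0849, 0.2324]
ee_rot: [0.001, 0.741, 0.671, 0.001]
contact_force: [4.1, -3.4, -3.7]
finger_gap: 0.177
gripper_force: 42.1
```

Run:
```python
from h import *
o,M,h=head(); print(o["time_s"],o["tool_pos"],h,o["contact_force"],o["wrist_torque"],o["finger_gap"],o["gripper_force"])
```

```text
12.5 [0.54250115 0.0849331  0.23239   ] -0.09884634226896519 [ 4.08695024 -3.35109095 -3.70919304] [-0.59132821 -0.69070495  0.53161371] 0.17714903578870392 42.124841809272766
```

Torque rises at the stop, so it is fully locked. Now I lower it onto the tooth, let go and retreat upward.

apply_moves(targets=[[[0, 0, 1, 0, 0, 0], [0, 0, 1, 0, 0, 0], [0, 0, 1, 0, 0, 0], [0, 0, 1, 0, 0, 0], [0, 0, 0, 0, 0, 0], [0, 0, 0, 0, 0, 0], [0, 0, 0, 0, 0, 0], [0, 0, 0, 0, 0, 0]]])

```text
time_s: 13.5
tool_pos: [0.5426, 0.0849, 0.2287]
ee_rot: [0.001, 0.741, 0.671, 0.001]
contact_force: [4.5, -3.6, -2.8]
finger_gap: 0.178
gripper_force: 42.3
```

apply_moves(targets=[[[0, 0, 0, 0, 0, 0], [0, 0, 0, 0, 0, 0], [0, 0, 0, 0, 0, 0], [0, 0, 0, 0, 0, 0], [0, 0, 0, 0, 0, 0], [0, 0, 0, 0, 0, 0], [0, 0, 0, 0, 0, 0], [0, 0, 0, 0, 0, 0]]], hand=1)

```text
time_s: 14.5
tool_pos: [0.5419, 0.0848, 0.2283]
ee_rot: [-0.0, 0.743, 0.67, -0.0]
contact_force: [0.7, 0.2, 0.1]
finger_gap: 1.001
gripper_force: 0.0
```

apply_moves(targets=[[[0, 0, -10, 0, 0, 0], [0, 0, -15, 0, 0, 0], [0, 0, -20, 0, 0, 0], [0, 0, -20, 0, 0, 0], [0, 0, -20, 0, 0, 0], [0, 0, -15, 0, 0, 0], [0, 0, 0, 0, 0, 0], [0, 0, 0, 0, 0, 0]]])

```text
time_s: 15.5
tool_pos: [0.5416, 0.0848, 0.3275]
ee_rot: [-0.0, 0.743, 0.67, -0.001]
contact_force: [0.1, 1.0, 0.0]
finger_gap: 0.996
gripper_force: 0.0
```

Run:
```python
from h import *
o,M,h=head(); print(o["time_s"],o["tool_pos"],h,o["contact_force"],o["finger_gap"],o["gripper_force"])
p=snapshot("scene"); save(p,"s8.png"); cv2.imwrite("pics/c8.png",cv2.resize(p["image"][100:340,190:430,::-1],(600,600)))
```

```text
15.5 [0.54158801 0.08479162 0.32748274] -0.10303009314745362 [0.12001678 0.95749221 0.01042743] 0.9964152684422064 0.0
```

View pics/c8.png

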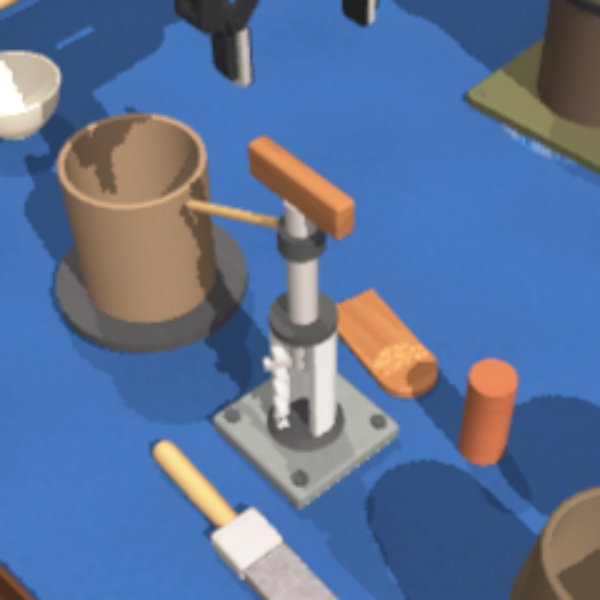

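The section stays up with nothing touching it, and the pin sits in a left side notch, at c8 pixel (270,362). A quick height check follows, then I hand in.

Run:
```python
import h; from h import *
p=snapshot("scene"); pts=np.array([[249,150],[263,137],[353,199],[353,222],[338,236],[250,172]])/2.5+[190,100]
im=np.zeros((480,640),np.uint8); cv2.fillConvexPoly(im,(pts*256).astype(np.int32),1,cv2.LINE_8,8)
h.outline_of=lambda q,pp:[{"mask":im>0}]
for s in(.044,.066,.088): print(s); h.fit(p,.2+s,[.543,.084,-.07])
```

```text
0.044
fit [ 0.5243  0.0662 -0.1268] -0.856815578465063
0.066
fit [ 0.5408  0.0823 -0.1304] -0.7963752665245203
0.088
fit [ 0.5593  0.1008 -0.1821] -0.7361111111111112
```

Only a section height of 0.066 puts the bar back at its known place, (0.542, 0.083).

```bash
python3 -c "
from rig import *
print(hand_in())"
```

```text
the job is handed in; nothing more can be done
None
```

The gauge is set to pot_mid, the pot on the wheel: I unlocked it, raised the section to the 0.066 m rest height and twisted it back to lock. It stayed up after I let go, nothing else appeared to have moved, and I handed the job in just after 15.5 s.

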